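# Hook the flux shelf onto the slotted rack and stand the bottle on it

### The arm

A 6-joint arm with a two-finger parallel gripper is mounted at the origin on a cart in front of the work surface, level with it; the furniture and walls round the work are solid. World frame = base frame: x ahead of the robot, y to its left, z up, the work surface at z = 0. Lengths are in mm, angles in rad, forces in N, time in s.
With the tool pointing down it reaches from about 300 to 775 mm from the base axis. Payload 14.6 kg.
Tool frame: the origin (TCP) lies at the very end of the fingers, on their centre line; the grasp point (between the pads) lies 19 mm behind it; z points along the fingers, y is the line along which they close (so a half turn about z gives the same grasp; the last joint's range is limited). The gripper opens to 94 mm and grips with 3 to 60 N. Pads are 16 mm wide; open, the fingers measure 119 mm over their backs; the gripper's body (75 mm by 177 mm) begins 78 mm behind the grasp point.
Start: joints at [-1.34, 0.3, 1.521, -0, 1.321, -0.067], TCP at [161.373, -525.783, 184.846] pointing down, gripper open.
Joint ranges: [-3.03, 3.03], [-0.79, 2.21], [0.23, 2.52], [-1.04, 4.18], [0, 3.07], [-2.55, 2.55]. Speed limits (rad/s): [2.22, 2.22, 2.57, 3.14, 3.14, 3.14].

### API

Orientations are given as [roll, pitch, yaw] about the fixed x, y, z axes, in that order (R = Rz(yaw) Ry(pitch) Rx(roll)).
In Python, from cell import manip, optics gives the robot as it stands.
- The arm moves only by the shell command python3 -m crank 'ROWS' [FORCE]. ROWS is JSON, a list of rows, each a list of 7 numbers: the opening in per cent of the stroke, from 0 (shut) to 100 (fully open), then the shift along the tool's x, y, z in mm, then the turn, a rotation vector about the tool's x, y, z in rad. A call has 1 to 10 rows; each row is the pose to reach, as a shift and turn from the pose commanded when the call began, along the tool's axes at that moment; what a row does not reach only later rows make up. A row lasts 1/10 s, in which the tool goes at most 50 mm and 8.59 degrees, less where a joint would pass 70% of its speed; a pose out of reach is approached as far as the arm can. A call with a gripper value outside its range is refused whole. The fingers move at their own pace and stop on an object; FORCE is the grip in N (left out, the last holds). Time passes only in rows, so rows that repeat a pose let the fingers close. It gives the time, the measured TCP pose, the force, the opening and the grip force at its end, in the units of the state.
- manip.read_state(): the state, without advancing time (a new reading comes with each control period).
- optics.camera(name): name is "scene" or "top" or "wrist"; returns (picture, depth): 384x512x3 uint8, red, green, blue; 384x512 float32, mm along the optical axis (not along the pixel's ray), 0 where there is no reading.
- optics.calibration(name): a dict with "camera_matrix" (3x3 intrinsics, pixels), "R" (3x3) and "t" (3): a world point X has camera coordinates R X + t. Camera axes: x right, y down, z forward; pixel columns grow to the right and rows downward; lengths in mm; the calibration is good to about 2 mm. A picture is of the moment at which its call begins: read the wrist's pose just before it. calibration takes no time and is no camera call; for the wrist camera it gives the pose at the moment of the call.
- manip.sign_off(): hands the job in; it is judged then, once.
The state is a dict: "clock": time; "joints": joint angles; "qd": joint speeds; "effort": joint torques, N m; "eef_pos": TCP position; "eef_rot": TCP orientation; "wrist_force": force on the tool from outside, world axes, zero at the start; "moment": the same for the moment, N m; "finger_gap": finger opening in mm; "finger_force": force on a finger pad.
Only numpy, scipy, OpenCV 4.12 (cv2) and the standard library are available. Lean on these libraries where they do the work, as an engineer would, in place of code of your own. Each camera call takes 0.05 s, during which the arm holds its last target. There are 200 camera calls.

### The job

Put up the small blue shelf on the slotted rack: hook its two steel claws into the top pair of slots, gently press it straight down until it is fully home and the orange spring catch has snapped out over its lug, without forcing it. Then stand the flux bottle upright on the shelf and let go; keep the bottle upright throughout and leave the other things where they are.

Things in the scene. Friction and masses are not known exactly. Their poses are not given: they have to be found in the camera images.
- riser: Fixed wooden bench riser with steel legs behind the screen, 235 x 612 mm; the rack, the shelf and the bottle stand on its flat top, 160 mm above the bench (z = 0.160). Origin on the bench under its centre.
- rack: Low rack, screwed to the riser: two light-grey slotted U-section uprights (each 22 mm wide, centres 48 mm apart, at y = +24 and -24 mm) on a dark foot plate 84 x 124 x 8 mm; 140 mm tall. Origin at the foot's underside midway between the uprights, in the plane of their slotted front faces; x points into the rack (the shelf hangs on the -x side), z up. Each has three slots; the catch sits in the 26 mm gap between them.
- slots_mid (a point): Point on the rack midway between its top pair of slots, in the plane of the front faces, level with the slots' lower edges (108 mm above the riser); axes as the rack's. The slots, at y = +24 and -24 mm, are 7 mm wide and 23 mm high (up from this point), through a web 3 mm thick, hollow behind. The shelf is home when its claws_mid is at this point (it may hang up to 2 mm out, to -x).
- catch (a joint): Orange spring catch, m: 0 = sprung out, up to 0.008 pushed back into the rack. Its nose, sloping on top, square below, sticks out between the uprights 76 to 84 mm above the riser. Over the last 6 mm down the shelf's lug pushes it back some 2 to 4 mm; the push needed grows to some 12 to 17 N, then, 1 to 2 mm above home, falls off as the catch snaps out over the lug: the shelf is now locked.
- shelf_mid (a point): Grip point of the loose blue sheet-metal shelf (0.15-0.23 kg), a tray with a high back plate, 95 mm deep (x), 62 mm wide (y), standing flat: mid-width, 22 mm above its underside, 45 mm ahead of the back plate's rear face; x to the back plate, z up. Grip across the side walls, 34 mm high from x = -30 to +16 mm, 66 mm at the back. Front lip 12 mm high at x = -50 mm; floor, walls 3 mm thick; back 74 mm high.
- claws_mid (a point): Point on the shelf: rear face of the back plate, midway between its two steel claws, level with their undersides (58 mm above the shelf's underside, 45 mm behind shelf_mid); x out of the back. Claws, 5 mm wide at y = +24 and -24 mm, 6 mm high, reach 9.5 mm behind; teeth at their ends hang 13 mm below this point, 4.6 mm clear of the back plate: they enter a slot with this point 13 to 17 mm above its lower edge.
- shelf_lug (a point): Middle of the top edge of the steel lug on the rear face of the shelf's back plate, 25 mm above the shelf's underside, 33 mm below claws_mid: a wedge 14 mm wide (y), square on top where it reaches 6 mm behind the rear face, sloping away below. Home, it lies 75 mm above the riser, just under the catch's nose. The claws bend if the shelf is forced on the rack with more than some 25 N.
- bottle_mid (a point): The loose flux bottle: small white dropper bottle with a red pointed cap, 55 g. Round body 32 mm in diameter and 52 mm high, the cap above it to 86 mm. This point is on its axis, 26 mm above its underside; z up.
- multimeter: bystander: yellow and black hand multimeter 142 x 68 x 40 mm, lying; origin under its centre
- solder_spool: bystander: spool of solder, 49 mm across, 38 mm high, standing; origin under its centre
- spare_fuse_tin: bystander: round blue and white tin, 51 mm across, 22 mm high; origin under its centre
- side_cutters: bystander: red-handled side cutters 113 x 45 x 12 mm, lying; origin under its centre
- marker_blue: bystander: grey and blue felt marker 129 x 15 x 15 mm, lying; origin under its centre
- hex_key_set: bystander: black folding hex key set 85 x 30 x 20 mm, lying; origin under its centre

How it is judged (in metres and radians):
On the way, in this order (a step that is already met when the one before it is completed fails the run):
1. both claws are through the top slots, the back plate close to the uprights, still above the catch (x of claws_mid in the frame of slots_mid between -0.004 and 0.0025 m and y of claws_mid in the frame of slots_mid between -0.004 and 0.004 m and z of claws_mid in the frame of slots_mid between 0.004 and 0.02 m), for 0.1 s.
2. the shelf is pressed fully home and the catch has snapped out over its lug (x of claws_mid in the frame of slots_mid between -0.004 and 0.0025 m and y of claws_mid in the frame of slots_mid between -0.003 and 0.003 m and z of claws_mid in the frame of slots_mid between -0.0025 and 0.0025 m and value of joint catch below 0.0015 m and angle between the z axis of claws_mid and the z axis of slots_mid, either way round below 0.07 rad and angle between the x axis of claws_mid and the x axis of slots_mid, either way round below 0.07 rad), for 0.2 s.
At the end, for the whole second after the job is handed in: The shelf hangs fully home in the top slots (height within 2.5 mm, sideways 3 mm, up to 4 mm out, level within 0.07 rad), the catch is out over its lug (under 1.5 mm pushed back), and the flux bottle stands upright (within 0.12 rad) on the shelf between its walls, all released and at rest (all of step 2 and x of bottle_mid in the frame of shelf_mid between -0.036 and 0.032 m and y of bottle_mid in the frame of shelf_mid between -0.02 and 0.02 m and z of bottle_mid in the frame of shelf_mid between 0.003 and 0.012 m and angle between bottle_mid's own z axis and vertical below 0.12 rad and linear speed of each of flux_bottle, shelf below 0.02 m/s); the robot touches nothing.
It fails at once if the shelf is forced against the rack with more than 40 N (contact force between shelf and rack above 40 N).
It fails at once if the flux bottle is tipped by more than 0.6 rad (angle between bottle_mid's own z axis and vertical above 0.6 rad).
It fails at once if a bystander is moved by more than 25 mm (distance of any of multimeter, solder_spool, spare_fuse_tin, side_cutters, marker_blue, hex_key_set from where it was at the start of the episode above 0.025 m).
It also fails if it takes over 72 s, if anything falls off the work surface, if the arm or the gripper's body presses on something with over 40 N, if the wrist force passes 120 N, or if a joint passes its speed limit or range.

## Working session

There is one attempt and no reset: what is moved stays moved. The work goes in short steps, Python scripts to look and compute and a shell command to move; the robot and the scene stay as the last step left them, time stands still between calls to the robot, and variables do not carry over. Pictures are saved under pics/ and viewed, at most 12 in all, crops included, and the job is handed in when it is done.

```bash
ls; mkdir -p pics
cat > h.py <<'E'
import numpy as np, cv2
from cell import manip, optics
from scipy.spatial.transform import Rotation as Ro
def snap(n,f):
    c=optics.calibration(n); p,d=optics.camera(n); cv2.imwrite('pics/'+f+'.png',p[:,:,::-1]); np.savez('pics/'+f+'.npz',p=p,d=d,K=c['camera_matrix'],R=c['R'],t=c['t']); return p,d,c
def cloud(d,c):
    K=np.array(c['camera_matrix']);R=np.array(c['R']);t=np.array(c['t']).ravel()
    v,u=np.mgrid[:d.shape[0],:d.shape[1]]
    P=np.stack([(u-K[0,2])/K[0,0]*d,(v-K[1,2])/K[1,1]*d,d],-1)
    W=(P-t)@R; W[d<=0]=np.nan
    return W
def load(f):
    z=np.load('pics/'+f+'.npz'); c=dict(camera_matrix=z['K'],R=z['R'],t=z['t']); return z['p'],z['d'],c
E
python3 - <<'E'
from h import *
a=[snap(n,n+'0')[0] for n in('scene','top')]
print(manip.read_state())
for n in('scene','top'):
    c=optics.calibration(n); print(n,-np.array(c['R']).T@np.array(c['t']).ravel(),np.array(c['R'])[2])
E
```

```text
pics
{'clock': 0.1, 'joints': array([-1.33958231e+00,  3.00413645e-01,  1.52146273e+00,  1.41111143e-05,
        1.32068571e+00, -6.65830191e-02]), 'qd': array([-0.00025394, -0.00226374, -0.00070722,  0.00086616,  0.00072379,
        0.00030144]), 'effort': array([ 7.30574757e-04, -5.32645476e+01, -3.53283620e+01,  7.09515042e-02,
        2.35044683e-02, -4.26154634e-05]), 'eef_pos': array([ 161.33572098, -525.56611496,  184.36791799]), 'eef_rot': array([-3.14062628e+00, -7.81380965e-05,  2.97793504e-01]), 'wrist_force': array([ 0.08352113,  0.1649513 , -0.74127473]), 'moment': array([-0.00523069, -0.05397659,  0.00092076]), 'finger_force': 0.0, 'finger_gap': 93.37150470107849}
scene [473.01112696 814.76452826 700.03044711] [ 0.10948118 -0.85214606 -0.51172353]
top [ 454.98037435  -98.40314977 1091.34430535] [ 0.16037729  0.00871246 -0.98701733]
```

View pics/scene0.png

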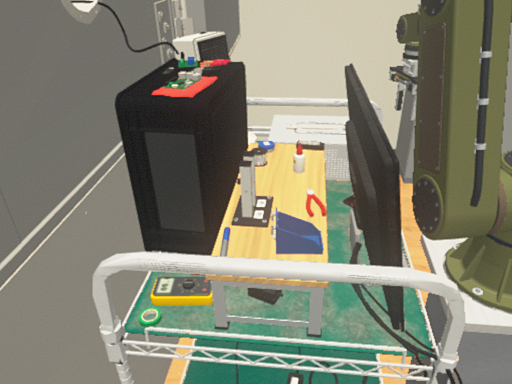

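View pics/top0.png

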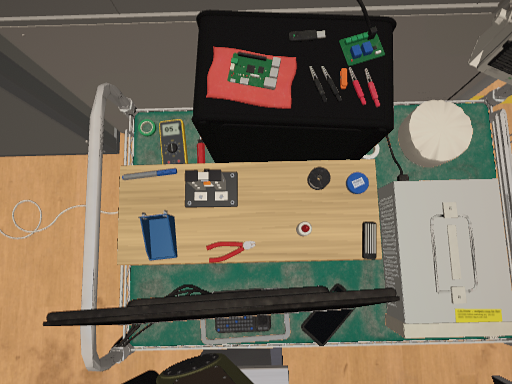

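Run:
```python
from h import *
p,d,c=load('top0'); W=cloud(d,c)
def at(u,v): return np.round(W[v,u])
for n,uv in dict(riserTL=(122,168),riserTR=(372,165),riserBL=(122,258),riserBR=(372,256),red=(305,229),screenL=(60,319),screenM=(220,305),screenR=(390,296),tower=(215,150),tower2=(370,150),scope=(400,200),rail=(92,200)).items(): print(n,at(*uv))
hsv=cv2.cvtColor(p,cv2.COLOR_RGB2HSV)
# height stats
for lo,hi in ((165,175),(270,320)):
    pass
m=(W[...,2]>285)&(W[...,2]<320)&(W[...,0]>350)&(W[...,0]<650)&(W[...,1]>0)&(W[...,1]<300)
for q in np.argwhere(m)[::25]: print(q, np.round(W[tuple(q)]))
a=cv2.resize(p[155:270,110:270],None,fx=4.5,fy=4.5,interpolation=cv2.INTER_CUBIC)
cv2.imwrite('pics/c1.png',a[:,:,::-1])
```

```text
riserTL [650. 230. 162.]
riserTR [ 642. -366.  160.]
riserBL [439. 225. 160.]
riserBR [ 430. -345.  182.]
red [ 492. -192.  231.]
screenL [348. 234. 419.]
screenM [364. -28. 420.]
screenR [ 372. -304.  422.]
tower [680.   4. 195.]
tower2 [ 717. -409.    2.]
scope [ 558. -430.  146.]
rail [566. 270. 229.]
[169 209] [614.   4. 301.]
[171 192] [611.  39. 300.]
[172 201] [611.  22. 288.]
[173 199] [609.  26. 289.]
[174 198] [607.  29. 287.]
[175 196] [602.  30. 302.]
[176 194] [601.  35. 300.]
[177 192] [599.  39. 301.]
[178 190] [597.  42. 302.]
[179 188] [595.  47. 301.]
[180 193] [592.  36. 302.]
[293 210] [370.   4. 297.]
[295 178] [368.  67. 294.]
[295 203] [368.  16. 305.]
[296 180] [367.  61. 302.]
[296 205] [366.  13. 305.]
[297 168] [365.  84. 305.]
[297 193] [365.  35. 307.]
[298 143] [364. 134. 296.]
[298 168] [363.  84. 303.]
[298 193] [363.  35. 308.]
[299 138] [363. 142. 303.]
[299 163] [362.  93. 306.]
[299 188] [361.  45. 306.]
[300 131] [361. 157. 297.]
[300 156] [361. 106. 307.]
[300 181] [360.  58. 309.]
[301 129] [359. 161. 296.]
[301 154] [359. 109. 309.]
[301 179] [358.  62. 306.]
[302 139] [358. 138. 309.]
[302 164] [357.  90. 308.]
[303 138] [356. 141. 306.]
[303 163] [355.  92. 310.]
[304 150] [354. 117. 308.]
```

View pics/c1.png

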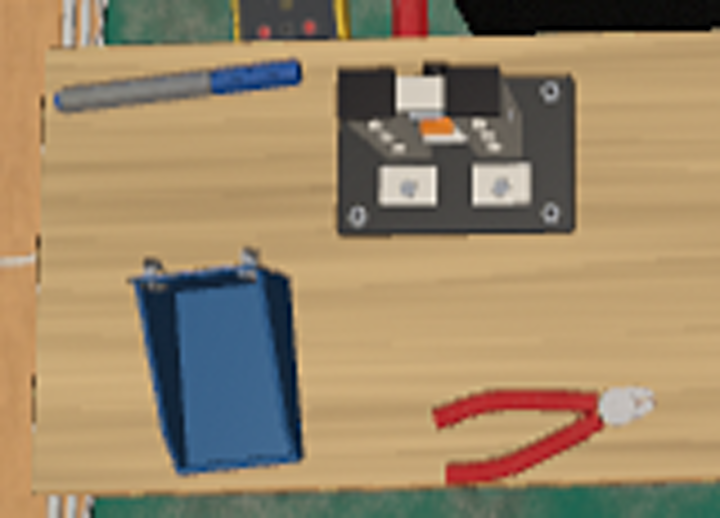

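```bash
cat >> h.py <<'E'
def ray(c,u,v,z):
    K=np.array(c['camera_matrix']);R=np.array(c['R']);t=np.array(c['t']).ravel()
    o=-R.T@t; r=R.T@np.linalg.inv(K)@np.array([u,v,1.]); return o+r*(z-o[2])/r[2]
def pose():
    s=manip.read_state(); return np.array(s['eef_pos']),Ro.from_euler('xyz',s['eef_rot']),s
def go(target,yaw):
    "shift mm and rotvec in tool axes for tool-down pose at yaw"
    p,R,s=pose(); T=Ro.from_euler('xyz',[np.pi,0,yaw])
    print('shift',np.round(R.inv().apply(np.array(target)-p),1),'turn',np.round((R.inv()*T).as_rotvec(),3),'gap',round(s['finger_gap'],1),'F',np.round(s['wrist_force'],1),'t',s['clock'])
E
python3 - <<'E'
from h import *
p,d,c=load('top0')
f=lambda u,v,z: np.round(ray(c,110+u/4.5-.4,155+v/4.5-.4,z),1)
for n,a in dict(foot=[(338,72,168),(575,75,168),(338,236,168),(575,234,168)],shelf=[(180,472,160),(302,462,160),(152,268,221),(250,256,221),(137,283,234),(265,266,234)],orange=[(437,128,242)],caps=[(340,72,300),(395,72,300),(340,118,300),(500,115,300),(500,70,300)]).items():
    for q in a: print(n,q,f(*q))
E
python3 - <<'E'
from h import *
go([161,-525,500],0.298)
E
```

```text
foot (338, 72, 168) [638.7  79.  168. ]
foot (575, 75, 168) [633.7 -45.7 168. ]
foot (338, 236, 168) [552.1  78.6 168. ]
foot (575, 234, 168) [550.  -44.3 168. ]
shelf (180, 472, 160) [433.7 160.6 160. ]
shelf (302, 462, 160) [437.2  98.  160. ]
shelf (152, 268, 221) [533.2 159.2 221. ]
shelf (250, 256, 221) [537.8 111.4 221. ]
shelf (137, 283, 234) [525.  162.4 234. ]
shelf (265, 266, 234) [531.6 101.  234. ]
orange (437, 128, 242) [595.2  16.9 242. ]
caps (340, 72, 300) [612.4  52.7 300. ]
caps (395, 72, 300) [611.7  27.9 300. ]
caps (340, 118, 300) [591.3  52.6 300. ]
caps (500, 115, 300) [590.8 -19.3 300. ]
caps (500, 70, 300) [611.4 -19.5 300. ]
shift [-1.000e-01 -9.000e-01 -3.156e+02] turn [-0.001 -0.    -0.   ] gap 93.4 F [ 0.1  0.2 -0.7] t 0.1
```

```bash
python3 -m crank '[[100,0,0,-50,0,0,0],[100,0,0,-100,0,0,0],[100,0,0,-150,0,0,0],[100,0,0,-200,0,0,0],[100,0,0,-250,0,0,0],[100,0,0,-316,0,0,0],[100,0,0,-316,0,0,0]]'
python3 - <<'E'
from h import *
go([300,-180,500],0.15)
E
```

```text
clock: 0.8
eef_pos: [161.3, -525.4, 505.6]
eef_rot: [3.135, 0.0, 0.298]
wrist_force: [-0.3, 0.4, -0.9]
finger_gap: 94.0
finger_force: 0.0
shift [ 234.  -289.5    3.7] turn [ 0.006 -0.     0.148] gap 94.0 F [-0.3  0.4 -0.9] t 0.8
```

```bash
python3 -m crank '[[100,29,-36,0,0,0,0.02],[100,58,-72,0,0,0,0.04],[100,88,-108,0,0,0,0.06],[100,117,-144,0,0,0,0.08],[100,146,-180,0,0,0,0.1],[100,175,-216,0,0,0,0.12],[100,205,-252,0,0,0,0.14],[100,234,-290,0,0,0,0.15],[100,234,-290,0,0,0,0.15]]'
python3 - <<'E'
from h import *
go([470,130,500],0.07)
E
```

```text
clock: 1.7
eef_pos: [301.0, -175.8, 501.6]
eef_rot: [3.141, -0.002, 0.154]
wrist_force: [1.6, -0.3, 0.8]
finger_gap: 93.7
finger_force: 0.0
shift [ 213.9 -276.3    1.7] turn [ 0.001 -0.002  0.084] gap 93.7 F [ 1.6 -0.3  0.8] t 1.7
```

```bash
python3 -m crank '[[100,30,-38,0,0,0,0.01],[100,60,-78,0,0,0,0.03],[100,90,-116,0,0,0,0.04],[100,120,-155,0,0,0,0.06],[100,150,-194,0,0,0,0.07],[100,180,-233,0,0,0,0.08],[100,214,-276,0,0,0,0.084],[100,214,-276,0,0,0,0.084],[100,214,-276,0,0,0,0.084]]'
python3 - <<'E'
from h import *
go([480,130,400],0.07)
snap('wrist','w1')
E
```

```text
clock: 2.6
eef_pos: [471.7, 124.9, 499.7]
eef_rot: [3.141, 0.002, 0.065]
wrist_force: [-0.2, -0.6, 0.6]
finger_gap: 94.0
finger_force: 0.0
shift [ 8.9 -4.6 99.7] turn [ 0.     0.002 -0.005] gap 94.0 F [-0.2 -0.6  0.6] t 2.6
```

View pics/w1.png

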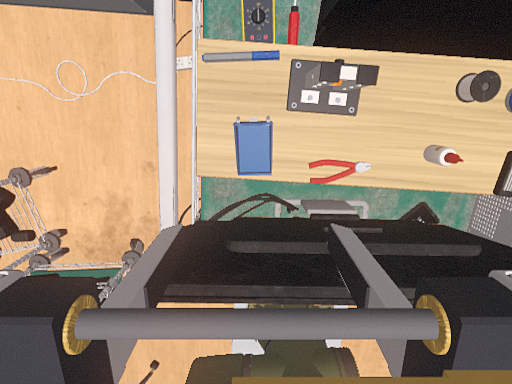

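```bash
cat > meas.py <<'E'
from h import *
import sys
def rect(Q):
    (x,y),(a,b),an=cv2.minAreaRect(Q.astype(np.float32)); an=(an+45)%90-45
    return np.round([x,y,a,b,an*np.pi/180],3)
def meas(f):
    p,d,c=load(f); W=cloud(d,c); X,Y,Z=W[...,0],W[...,1],W[...,2]
    h=cv2.cvtColor(p,cv2.COLOR_RGB2HSV)
    blue=(h[...,0]>100)&(h[...,0]<120)&(h[...,1]>110)
    m=(blue&(X>400)&(X<560)&(Y>60)&(Y<200)&(Z>150)&(Z<250)).astype(np.uint8)
    m=cv2.morphologyEx(m,cv2.MORPH_OPEN,np.ones((3,3)))>0
    print('shelf',m.sum(),rect(W[m][:,:2]),'z',np.percentile(Z[m],[1,50,99]).round(1))
    fl=m&(Z<168); print('floor',fl.sum(),rect(W[fl][:,:2]))
    bt=m&(Z>225); print('backtop',bt.sum(),rect(W[bt][:,:2]) if bt.sum()>5 else '')
    r=(X>530)&(X<660)&(Y>-60)&(Y<100)&(h[...,2]<110)
    ft=(r&(Z>163)&(Z<173)).astype(np.uint8); ft=cv2.morphologyEx(ft,cv2.MORPH_OPEN,np.ones((2,2)))>0
    print('foot',ft.sum(),rect(W[ft][:,:2]))
    tp=(X>560)&(X<650)&(Y>-60)&(Y<100)&(Z>294)&(Z<306); print('caps',tp.sum(),rect(W[tp][:,:2]),'z',np.median(Z[tp]))
    og=(h[...,0]>5)&(h[...,0]<16)&(h[...,1]>180)&(X>560)&(X<640)&(Y>-40)&(Y<70)&(Z>200)
    print('orange',og.sum(),W[og].mean(0).round(1) if og.sum() else '')
if __name__=='__main__': meas(sys.argv[1])
E
python3 meas.py w1; python3 meas.py top0
```

```text
shelf 1315 [4.82355e+02 1.31352e+02 9.27370e+01 6.27670e+01 8.00000e-02] z [160.1 165.3 224.9]
floor 806 [4.84054e+02 1.30982e+02 8.89440e+01 6.00960e+01 9.20000e-02]
backtop 14 [ 5.28249e+02  1.23431e+02  3.87850e+01  3.69800e+00 -6.50000e-02]
foot 909 [nan nan  0.  0.  0.]
caps 293 [ 6.02989e+02  1.75880e+01  7.15510e+01  2.34160e+01 -1.00000e-02] z 300.5638379413795
orange 13 [596.9  17.1 240.6]Traceback (most recent call last):
  File "meas.py", line 21, in <module>
    if __name__=='__main__': meas(sys.argv[1])
                             ~~~~^^^^^^^^^^^^^
  File "meas.py", line 12, in meas
    print('shelf',m.sum(),rect(W[m][:,:2]),'z',np.percentile(Z[m],[1,50,99]).round(1))
                                               ~~~~~~~~~~~~~^^^^^^^^^^^^^^^^
    return _quantile_unchecked(
        a, q, axis, out, overwrite_input, method, keepdims, weights)
    return _ureduce(a,
                    func=_quantile_ureduce_func,
    ...<5 lines>...
                    overwrite_input=overwrite_input,
                    method=method)
    r = func(a, **kwargs)
    result = _quantile(arr,
                       quantiles=q,
    ...<2 lines>...
                       out=out,
                       weights=wgt)
    slices_having_nans = np.isnan(arr[-1, ...])
                                  ~~~^^^^^^^^^
IndexError: index -1 is out of bounds for axis 0 with size 0
```

```bash
python3 -m crank '[[100,6,-3,40,0,0,-0.02],[100,11,-6,80,0,0,-0.02],[100,14,-6,130,0,0,-0.02],[100,14,-6,180,0,0,-0.02],[100,14,-6,230,0,0,-0.02],[100,14,-6,250,0,0,-0.02],[100,14,-6,250,0,0,-0.02]]'
sed -i 's/r=(X>530)/r=np.isfinite(Z)\&(X>530)/; s/>0$/>0;ft\&=np.isfinite(Z)/' meas.py; sed -i 's/np.ones((3,3)))>0;ft.*/np.ones((3,3)))>0/' meas.py
python3 - <<'E'
from h import *
snap('wrist','w2')
from meas import meas
meas('w2'); meas('w1')
go([485,131.5,163],0.085)
E
```

```text
clock: 3.35
eef_pos: [483.4, 129.7, 249.1]
eef_rot: [3.141, 0.003, 0.082]
wrist_force: [-0.3, 0.6, -0.4]
finger_gap: 94.1
finger_force: 0.0
shelf 4804 [4.85067e+02 1.30225e+02 9.45320e+01 6.08940e+01 8.70000e-02] z [161.3 163.  234.1]
floor 4034 [4.78682e+02 1.29598e+02 7.80980e+01 5.60540e+01 8.50000e-02]
backtop 237 [5.30528e+02 1.34143e+02 4.42000e+00 5.74390e+01 1.29000e-01]
foot 6490 [ 5.94144e+02  1.29230e+01  1.29140e+02  8.28030e+01 -1.20000e-02]
caps 3355 [ 6.03949e+02  3.97630e+01  2.75100e+01  2.44310e+01 -2.00000e-03] z 299.74962436418843
orange 68 [595.7  13.2 238.9]Traceback (most recent call last):
  File "<stdin>", line 4, in <module>
  File "meas.py", line 12, in meas
    print('shelf',m.sum(),rect(W[m][:,:2]),'z',np.percentile(Z[m],[1,50,99]).round(1))
                                               ~~~~~~~~~~~~~^^^^^^^^^^^^^^^^
    return _quantile_unchecked(
        a, q, axis, out, overwrite_input, method, keepdims, weights)
    return _ureduce(a,
                    func=_quantile_ureduce_func,
    ...<5 lines>...
                    overwrite_input=overwrite_input,
                    method=method)
    r = func(a, **kwargs)
    result = _quantile(arr,
                       quantiles=q,
    ...<2 lines>...
                       out=out,
                       weights=wgt)
    slices_having_nans = np.isnan(arr[-1, ...])
                                  ~~~^^^^^^^^^
IndexError: index -1 is out of bounds for axis 0 with size 0
```

View pics/w2.png

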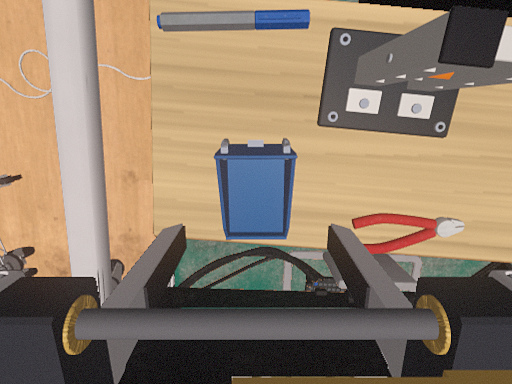

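```bash
python3 -m crank '[[100,3,0,40,0,0,-0.004],[100,3,0,70,0,0,-0.004],[100,3,0,85,0,0,-0.004],[100,3,0,85,0,0,-0.004]]'
```

```text
clock: 3.8
eef_pos: [487.7, 131.1, 166.3]
eef_rot: [3.142, 0.0, 0.087]
wrist_force: [0.1, -0.3, 0.8]
finger_gap: 93.9
finger_force: 0.0
```

```bash
python3 -m crank '[[40,0,0,0,0,0,0],[40,0,0,0,0,0,0],[40,0,0,0,0,0,0],[40,0,0,0,0,0,0],[40,0,0,0,0,0,0],[40,0,0,0,0,0,0],[40,0,0,0,0,0,0],[40,0,0,0,0,0,0]]' 40
```

```text
clock: 4.6
eef_pos: [487.8, 131.7, 166.5]
eef_rot: [3.141, -0.001, 0.088]
wrist_force: [-2.0, -2.1, 6.5]
finger_gap: 61.6
finger_force: 40.0
```

Run:
```python
from h import *
go([505,17.5,231.5],-0.01)
```

```text
shift [  7.2 115.2 -65. ] turn [ 0.    -0.001  0.098] gap 61.6 F [-2.  -2.1  6.5] t 4.6
```

```bash
python3 -m crank '[[40,0,0,-10,0,0,0],[40,0,0,-35,0,0,0],[40,0,0,-65,0,0,0],[40,0,25,-65,0,0,0.03],[40,2,50,-65,0,0,0.06],[40,4,80,-65,0,0,0.08],[40,6,105,-65,0,0,0.098],[40,7,115,-65,0,0,0.098],[40,7,115,-65,0,0,0.098],[40,7,115,-65,0,0,0.098]]'
python3 - <<'E'
from h import *
p,R,s=pose(); print(p,s['eef_rot'],s['wrist_force'],s['finger_gap'])
snap('wrist','w3')
E
```

```text
clock: 5.6
eef_pos: [504.5, 18.5, 230.9]
eef_rot: [-3.141, 0.0, -0.01]
wrist_force: [-0.1, 0.5, -2.2]
finger_gap: 61.4
finger_force: 40.0
[504.52554776  18.46267691 230.92184979] [-3.14131944e+00  2.22291696e-04 -9.73862812e-03] [-0.12311023  0.52689263 -2.22278982] 61.39726497552304
```

View pics/w3.png

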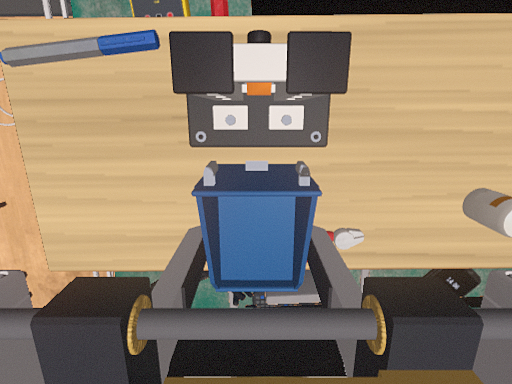

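```bash
cat > m2.py <<'E'
from h import *
import sys
from meas import rect
def m2(f):
    p,d,c=load(f); W=cloud(d,c); X,Y,Z=np.nan_to_num(np.moveaxis(W,-1,0),nan=-1e4)
    h=cv2.cvtColor(p,cv2.COLOR_RGB2HSV).astype(int); g=p.max(-1)
    cap=(Z>294)&(Z<306)&(g<70)&(X>560)
    n,l,st,_=cv2.connectedComponentsWithStats(cap.astype(np.uint8))
    C=[]
    for i in range(1,n):
        if st[i,4]>1000:
            x,y,w,hh=st[i,:4]; k=[ray(c,x-.5,y+hh-.5,300)[:2],ray(c,x+w-.5,y+hh-.5,300)[:2],ray(c,x+w-.5,y-.5,300)[:2]]; C.append(rect(W[l==i][:,:2])); print('cap',st[i],C[-1],'FL,FR',np.round(k[:2],1))
    C=np.array(C); print('rack mid',C[:,:2].mean(0),'yaw',C[:,4])
    grey=(h[...,1]<60)&(g>90)&(Z>240)&(Z<292)&(X<580)&(X>480)
    n,l,st,ce=cv2.connectedComponentsWithStats(grey.astype(np.uint8))
    for i in range(1,n):
        if st[i,4]>25:
            x,y,w,hh=st[i,:4]; print('claw?',st[i],np.percentile(W[l==i],[2,50,98],axis=0).round(1).tolist())
    og=(h[...,0]>4)&(h[...,0]<18)&(h[...,1]>200)&(X>560)&(X<640)&(Z>200)
    print('orange',og.sum(),np.percentile(W[og],[2,50,98],axis=0).round(1).tolist())
    bl=(h[...,0]>100)&(h[...,0]<120)&(h[...,1]>110)&(Z>200)&(Z<310)&(X<580)
    bt=bl&(Z>292); print('backtop',bt.sum(),rect(W[bt][:,:2]),np.percentile(Z[bl],[1,50,99]).round(1))
    fl=bl&(Z<232); print('floor',rect(W[fl][:,:2]))
if __name__=='__main__': m2(sys.argv[1])
E
python3 m2.py w3
```

```text
cap [ 169   32   65   62 2776] [ 6.04156e+02  3.95880e+01  2.59970e+01  2.34900e+01 -1.20000e-02] FL,FR [[592.4  54. ]
 [592.1  26.6]]
cap [ 286   32   65   63 1379] [ 6.03505e+02 -8.26700e+00  2.55690e+01  2.38160e+01 -1.40000e-02] FL,FR [[591.4   4.7]
 [591.1 -22.7]]
rack mid [603.8305  15.6605] yaw [-0.012 -0.014]
claw? [203 161  15  25 291] [[549.1, 38.8, 269.1], [554.7, 40.7, 287.7], [558.7, 45.7, 289.5]]
claw? [245 161  23  10 220] [[548.8, 10.8, 247.6], [551.8, 17.7, 249.2], [554.8, 24.0, 250.4]]
claw? [296 161  15  25 280] [[548.6, -8.7, 269.3], [554.4, -5.8, 287.7], [558.2, -4.0, 289.2]]
claw? [175 226  28  28 447] [[513.6, 50.2, 257.9], [514.3, 55.3, 278.1], [514.8, 60.3, 291.2]]
claw? [311 226  28  28 451] [[512.7, -24.5, 257.6], [513.4, -19.6, 278.0], [514.0, -14.5, 291.0]]
orange 52 [[595.5, 9.2, 237.8], [600.4, 17.5, 242.2], [600.9, 22.7, 244.1]]
backtop 808 [ 5.47613e+02  1.77250e+01  6.02380e+01  3.34800e+00 -7.00000e-03] [225.9 227.7 298.7]
floor [4.47475e+02 3.03830e+01 1.89402e+02 1.10032e+02 2.01000e-01]
```

Run:
```python
from h import *
p,d,c=load('w3'); W=cloud(d,c)
m=(W[...,2]>185)&(W[...,2]<285)&(W[...,0]>575)&(W[...,0]<620)
for a,b in((28,50),(-20,4)):
    q=W[m&(W[...,1]>a)&(W[...,1]<b)]; print(len(q),np.percentile(q,[5,50,95],axis=0).round(1).tolist())
q=W[190:220,60:150]; print('riser z',np.nanmedian(q[...,2])); q=W[100:108,200:315]; print('foot',np.nanmedian(q[...,2])); 
p,d,c=load('w2'); W=cloud(d,c)
m=(W[...,2]>185)&(W[...,2]<292)&(W[...,0]>575)&(W[...,0]<620)
for a,b in((28,48),(-18,4)):
    q=W[m&(W[...,1]>a)&(W[...,1]<b)]; print(len(q),np.percentile(q,[5,50,95],axis=0).round(1).tolist())
print('claw tip depth');
```

```text
338 [[593.0, 28.4, 198.0], [593.2, 33.6, 242.0], [600.2, 48.4, 277.4]]
358 [[592.5, -17.4, 191.2], [592.8, 1.4, 241.1], [600.7, 2.7, 270.0]]
riser z 159.95604988047575
foot 168.15977826435116
810 [[592.8, 29.4, 196.0], [593.0, 36.1, 258.7], [594.3, 47.2, 289.0]]
1474 [[592.3, -14.2, 194.0], [593.9, 2.1, 246.6], [598.9, 3.1, 276.4]]
claw tip depth
```

```bash
python3 -m crank '[[40,8,1,-1,0,0,0.005],[40,16,1.5,-1,0,0,0.005],[40,25,1.5,-1,0,0,0.005],[40,25,1.5,-1,0,0,0.005],[40,25,1.5,-1,0,0,0.005],[40,25,1.5,-1,0,0,0.005]]'
python3 - <<'E'
from h import *
p,R,s=pose(); print(p,s['eef_rot'],s['wrist_force'],s['finger_gap'])
p,d,c=snap('wrist','w4')
cv2.imwrite('pics/w4c.png',cv2.resize(p[20:200,150:370],None,fx=3,fy=3,interpolation=cv2.INTER_CUBIC)[:,:,::-1])
from m2 import m2
m2('w4')
W=cloud(d,c)
m=(W[...,2]>185)&(W[...,2]<285)&(W[...,0]>585)&(W[...,0]<620)
for a,b in((26,50),(-20,6)):
    q=W[m&(W[...,1]>a)&(W[...,1]<b)]; print(len(q),np.percentile(q,[2,50,98],axis=0).round(1).tolist())
E
```

```text
clock: 6.25
eef_pos: [529.5, 16.1, 231.7]
eef_rot: [-3.142, 0.0, -0.015]
wrist_force: [-0.0, 0.9, -1.2]
finger_gap: 61.7
finger_force: 40.0
[529.48196142  16.0875645  231.74849544] [-3.14158554e+00  3.02813828e-04 -1.51508557e-02] [-0.0284021   0.86349501 -1.21146358] 61.712719478116014Traceback (most recent call last):
  File "<stdin>", line 6, in <module>
  File "m2.py", line 13, in m2
    C=np.array(C); print('rack mid',C[:,:2].mean(0),'yaw',C[:,4])
                                    ~^^^^^^
IndexError: too many indices for array: array is 1-dimensional, but 2 were indexed
```

View pics/w4c.png

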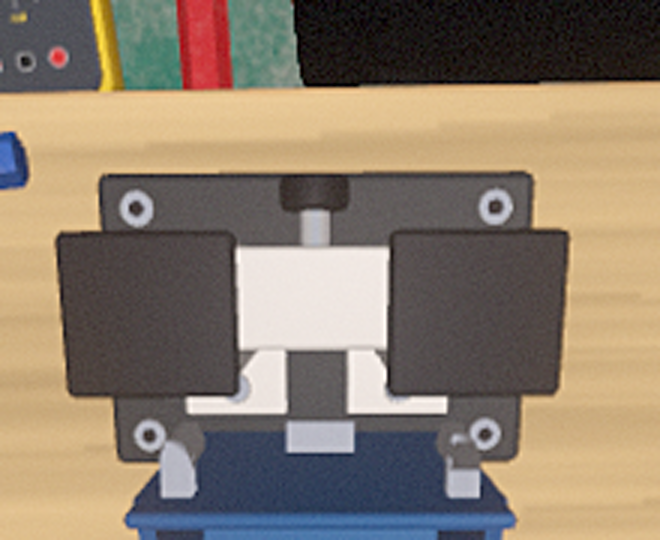

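```bash
sed -i 's/g<70/g<95/' m2.py; python3 m2.py w4
python3 - <<'E'
from h import *
p,d,c=load('w4')
f=lambda u,v,z: ray(c,150+(u+.5)/3-.5,20+(v+.5)/3-.5,z).round(2)
for q in [(237,320,300),(388,320,300),(62,320,300),(564,320,300),(69,394,300),(556,394,300),(161,490,288.5),(196,490,288.5),(446,490,288.5),(480,490,288.5),(286,437,250),(354,437,250)]: print(q,f(*q))
print(d[130,230:285:6])
E
```

```text
cap [ 169   97   61   56 3204] [ 6.04228e+02  3.94210e+01  2.58450e+01  2.37640e+01 -1.40000e-02] FL,FR [[592.6  53.9]
 [592.2  26.6]]
cap [ 279   97   60   56 3184] [ 6.03391e+02 -8.28900e+00  2.55240e+01  2.37910e+01 -2.00000e-02] FL,FR [[591.8   4.7]
 [591.4 -22.2]]
rack mid [603.8095  15.566 ] yaw [-0.014 -0.02 ]
claw? [245 161  23  10 222] [[573.8, 8.2, 248.7], [576.8, 15.1, 250.1], [579.8, 21.4, 251.3]]
claw? [295 167  16  19 165] [[573.3, -11.4, 264.6], [576.8, -8.8, 288.7], [579.8, -6.7, 290.0]]
claw? [203 174  13  12 139] [[574.1, 36.2, 268.2], [576.7, 38.4, 288.8], [579.7, 44.3, 290.1]]
claw? [175 226  28  27 440] [[538.8, 47.7, 258.7], [539.5, 53.0, 278.6], [540.0, 57.8, 291.4]]
claw? [311 226  27  28 439] [[537.5, -26.9, 259.2], [538.2, -22.1, 278.4], [538.8, -16.9, 291.5]]
(237, 320, 300) [603.6   26.49 300.  ]
(388, 320, 300) [603.23   4.5  300.  ]
(62, 320, 300) [604.02  51.98 300.  ]
(564, 320, 300) [602.81 -21.11 300.  ]
(69, 394, 300) [593.26  51.99 300.  ]
(556, 394, 300) [592.06 -20.57 300.  ]
(161, 490, 288.5) [575.51  41.45 288.5 ]
(196, 490, 288.5) [575.41  35.
[... 531 characters left out ...]
.round(1).tolist())
                            ~~~~~~~~~~~~~^^^^^^^^^^^^^^^^^^^^^^^^
    return _quantile_unchecked(
        a, q, axis, out, overwrite_input, method, keepdims, weights)
    return _ureduce(a,
                    func=_quantile_ureduce_func,
    ...<5 lines>...
                    overwrite_input=overwrite_input,
                    method=method)
    r = func(a, **kwargs)
    result = _quantile(arr,
                       quantiles=q,
    ...<2 lines>...
                       out=out,
                       weights=wgt)
    slices_having_nans = np.isnan(arr[-1, ...])
                                  ~~~^^^^^^^^^
IndexError: index -1 is out of bounds for axis 0 with size 0
```

```bash
python3 -m crank '[[40,0,-1.1,0,0,0,0],[40,4,-1.1,0,0,0,0],[40,8,-1.1,0,0,0,0],[40,12,-1.1,0,0,0,0],[40,12,-1.1,0,0,0,0]]'
python3 -m crank '[[40,2,0,0,0,0,0],[40,4,0,0,0,0,0],[40,5,0,0,0,0,0],[40,5,0,0,0,0,0],[40,5,0,0,0,0,0]]'
```

```text
clock: 6.8
eef_pos: [542.1, 16.9, 231.7]
eef_rot: [-3.142, 0.0, -0.015]
wrist_force: [-0.0, -0.2, -1.6]
finger_gap: 61.4
finger_force: 40.0
clock: 7.3
eef_pos: [546.6, 16.9, 231.8]
eef_rot: [-3.142, 0.0, -0.015]
wrist_force: [1.0, -0.6, -1.7]
finger_gap: 61.8
finger_force: 40.0
```

```bash
python3 -m crank '[[40,0.5,0,0,0,0,0],[40,1,0,0,0,0,0],[40,1,0,0,0,0,0],[40,1,0,0,0,0,0]]'
python3 - <<'E'
from h import *
p,d,c=snap('wrist','w5')
cv2.imwrite('pics/w5c.png',cv2.resize(p[60:200,170:350],None,fx=4,fy=4,interpolation=cv2.INTER_CUBIC)[:,:,::-1])
W=cloud(d,c);h=cv2.cvtColor(p,cv2.COLOR_RGB2HSV)
bl=(h[...,0]>100)&(h[...,0]<120)&(h[...,1]>110)&(W[...,2]>285)&(W[...,2]<310)
print(np.percentile(W[bl],[2,50,98],axis=0).round(1))
E
```

```text
clock: 7.7
eef_pos: [547.5, 16.8, 231.8]
eef_rot: [3.142, 0.0, -0.015]
wrist_force: [-1.7, 0.2, -1.0]
finger_gap: 61.5
finger_force: 40.0
[[578.4 -14.1 285.5]
 [590.4  15.9 298.6]
 [592.   46.  300.2]]
```

View pics/w5c.png

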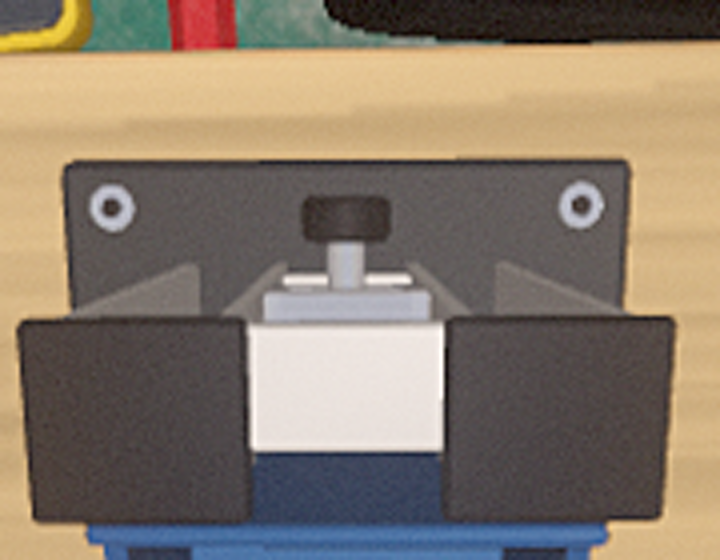

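```bash
python3 -m crank '[[40,0,0,1,0,0,0],[40,0,0,2,0,0,0],[40,0,0,3,0,0,0],[40,0,0,4,0,0,0],[40,0,0,4,0,0,0]]'
```

```text
clock: 8.25
eef_pos: [547.7, 16.9, 227.7]
eef_rot: [-3.142, 0.0, -0.015]
wrist_force: [0.1, 0.3, -1.8]
finger_gap: 61.4
finger_force: 40.0
```

```bash
python3 -m crank '[[40,0,0,1,0,0,0],[40,0,0,2,0,0,0],[40,0,0,3,0,0,0],[40,0,0,4,0,0,0],[40,0,0,4,0,0,0]]'
```

```text
clock: 8.75
eef_pos: [547.6, 16.9, 223.9]
eef_rot: [-3.142, 0.0, -0.015]
wrist_force: [-1.3, 0.3, -0.8]
finger_gap: 61.6
finger_force: 40.0
```

```bash
python3 -m crank '[[40,0,0,0.5,0,0,0],[40,0,0,1,0,0,0],[40,0,0,1.5,0,0,0],[40,0,0,2,0,0,0],[40,0,0,2,0,0,0]]'
```

```text
clock: 9.25
eef_pos: [547.6, 16.9, 222.6]
eef_rot: [3.142, -0.001, -0.015]
wrist_force: [-6.3, 0.2, 6.1]
finger_gap: 62.0
finger_force: 40.0
```

```bash
python3 -m crank '[[40,0,0,0.5,0,0,0],[40,0,0,1,0,0,0],[40,0,0,1,0,0,0]]';python3 -m crank '[[40,0,0,0.5,0,0,0],[40,0,0,1,0,0,0],[40,0,0,1,0,0,0]]'
```

```text
clock: 9.55
eef_pos: [547.6, 16.9, 221.7]
eef_rot: [3.142, -0.001, -0.015]
wrist_force: [-7.0, 0.0, 6.8]
finger_gap: 61.9
finger_force: 40.0
clock: 9.85
eef_pos: [547.6, 16.9, 220.9]
eef_rot: [3.142, -0.001, -0.015]
wrist_force: [-7.6, -0.1, 8.5]
finger_gap: 61.7
finger_force: 40.0
```

```bash
python3 -m crank '[[40,0,0,0.5,0,0,0],[40,0,0,1,0,0,0],[40,0,0,1,0,0,0]]';python3 -m crank '[[40,0,0,0.5,0,0,0],[40,0,0,1,0,0,0],[40,0,0,1,0,0,0]]'
```

```text
clock: 10.15
eef_pos: [547.5, 16.9, 220.0]
eef_rot: [3.142, -0.001, -0.015]
wrist_force: [-9.1, 0.6, 10.3]
finger_gap: 61.9
finger_force: 40.0
clock: 10.45
eef_pos: [547.6, 16.9, 219.1]
eef_rot: [3.142, -0.001, -0.015]
wrist_force: [-9.2, 0.3, 10.4]
finger_gap: 61.8
finger_force: 40.0
```

```bash
python3 -m crank '[[40,0,0,0.5,0,0,0],[40,0,0,0.5,0,0,0]]';python3 -m crank '[[40,0,0,0.5,0,0,0],[40,0,0,0.5,0,0,0]]'
```

```text
clock: 10.65
eef_pos: [547.8, 16.9, 218.7]
eef_rot: [3.141, -0.002, -0.015]
wrist_force: [-7.9, -0.2, 10.4]
finger_gap: 61.6
finger_force: 40.0
clock: 10.85
eef_pos: [547.8, 16.8, 218.4]
eef_rot: [3.141, -0.002, -0.015]
wrist_force: [-8.3, -1.2, 11.8]
finger_gap: 61.4
finger_force: 40.0
```

```bash
python3 -m crank '[[40,0,0,0.5,0,0,0],[40,0,0,0.5,0,0,0]]';python3 -m crank '[[40,0,0,0.5,0,0,0],[40,0,0,0.5,0,0,0]]'
```

```text
clock: 11.05
eef_pos: [547.8, 16.8, 218.1]
eef_rot: [3.141, -0.002, -0.015]
wrist_force: [-9.0, 0.0, 13.2]
finger_gap: 61.6
finger_force: 40.0
clock: 11.25
eef_pos: [547.8, 16.8, 217.7]
eef_rot: [3.141, -0.002, -0.015]
wrist_force: [-8.2, 0.1, 14.2]
finger_gap: 62.0
finger_force: 40.0
```

```bash
python3 -m crank '[[40,0,0,0.5,0,0,0],[40,0,0,0.5,0,0,0]]';python3 -m crank '[[40,0,0,0.5,0,0,0],[40,0,0,0.5,0,0,0]]'
```

```text
clock: 11.45
eef_pos: [547.8, 16.8, 217.3]
eef_rot: [3.141, -0.002, -0.015]
wrist_force: [-9.7, -0.8, 14.9]
finger_gap: 61.6
finger_force: 40.0
clock: 11.65
eef_pos: [547.8, 16.9, 215.4]
eef_rot: [-3.142, -0.001, -0.015]
wrist_force: [0.1, 0.9, -1.9]
finger_gap: 61.7
finger_force: 40.0
```

```bash
python3 -m crank '[[40,0,0,0.5,0,0,0],[40,0,0,0.5,0,0,0]]';python3 -m crank '[[40,0,0,0.5,0,0,0],[40,0,0,0.5,0,0,0],[40,0,0,0.5,0,0,0]]'
```

```text
clock: 11.85
eef_pos: [547.9, 16.9, 214.9]
eef_rot: [3.142, -0.001, -0.015]
wrist_force: [-2.4, -0.0, 6.3]
finger_gap: 61.6
finger_force: 40.0
clock: 12.15
eef_pos: [548.0, 16.8, 214.8]
eef_rot: [3.142, -0.002, -0.015]
wrist_force: [-5.1, 0.8, 9.3]
finger_gap: 61.8
finger_force: 40.0
```

```bash
python3 -m crank '[[90,0,0,-0.5,0,0,0],[90,0,0,-0.5,0,0,0],[90,0,0,-0.5,0,0,0],[90,0,0,-0.5,0,0,0],[90,0,0,-0.5,0,0,0]]'
python3 -m crank '[[90,0,0,-20,0,0,0],[90,0,0,-60,0,0,0],[90,0,0,-100,0,0,0],[90,-30,20,-135,0,0,0],[90,-60,60,-135,0,0,0],[90,-60,60,-135,0,0,0],[90,-60,60,-135,0,0,0]]'
python3 - <<'E'
from h import *
p,d,c=snap('wrist','w6')
W=cloud(d,c);h=cv2.cvtColor(p,cv2.COLOR_RGB2HSV)
bl=(h[...,0]>100)&(h[...,0]<120)&(h[...,1]>110)&(W[...,0]>480)&(W[...,0]<600)&(abs(W[...,1]-16)<50)&(W[...,2]>180)
Q=W[bl]; print('z pct',np.percentile(Q[:,2],[2,30,60,98]).round(1))
from meas import rect
print(rect(Q[:,:2]),'floor',np.median(Q[Q[:,2]<220],0).round(1)); t=Q[Q[:,2]>278]; print('top',len(t),rect(t[:,:2]),np.percentile(t[:,2],[5,50,95]))
p,d,c=snap('top','t6'); W=cloud(d,c);h=cv2.cvtColor(p,cv2.COLOR_RGB2HSV)
red=((h[...,0]<8)|(h[...,0]>172))&(h[...,1]>120)&(W[...,2]>200)&(W[...,2]<255)&(abs(W[...,1]+190)<60)&(abs(W[...,0]-490)<60)
print('bottle',red.sum(),np.median(W[red],0),W[red][:,2].max())
p,d,c=load('w1'); W=cloud(d,c);h=cv2.cvtColor(p,cv2.COLOR_RGB2HSV)
m=(abs(W[...,1]+190)<60)&(abs(W[...,0]-490)<60)&(W[...,2]>168)&(W[...,2]<255)
print('w1 bottle',m.sum(),np.percentile(W[m],[2,50,98],axis=0).round(1))
E
```

```text
clock: 12.65
eef_pos: [547.6, 16.9, 214.2]
eef_rot: [-3.142, 0.0, -0.015]
wrist_force: [-0.1, 0.8, -0.1]
finger_gap: 84.5
finger_force: 0.0
clock: 13.35
eef_pos: [486.5, -42.7, 349.7]
eef_rot: [-3.142, -0.001, -0.017]
wrist_force: [-0.7, 0.6, -0.8]
finger_gap: 84.5
finger_force: 0.0
z pct [209.4 211.2 212.2 283.9]
[ 5.45692e+02  1.60560e+01  6.19050e+01  9.55820e+01 -1.50000e-02] floor [549.6  19.1 211.5]
top 243 [ 5.59746e+02 -3.10000e-02  9.64990e+01  5.34040e+01  4.77000e-01] [282.1937132  283.57896821 285.0790985 ]
bottle 41 [ 493.52143144 -192.07980034  232.24002519] 247.5911024276187
w1 bottle 554 [[ 482.2 -200.9  169.5]
 [ 497.7 -187.2  207.4]
 [ 511.3 -179.5  239.2]]
```

View pics/w6.png

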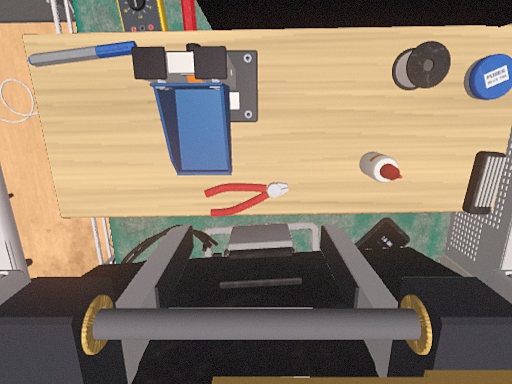

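Run:
```python
from h import *
for f in('w6','w1','t6'):
    p,d,c=load(f); W=cloud(d,c);h=cv2.cvtColor(p,cv2.COLOR_RGB2HSV)
    b=(abs(W[...,1]+190)<40)&(abs(W[...,0]-495)<40)&(W[...,2]>175)&(W[...,2]<208)
    Q=W[b]; 
    # circle fit radius 16 on body side points
    from scipy.optimize import least_squares
    r=least_squares(lambda s:np.hypot(Q[:,0]-s[0],Q[:,1]-s[1])-16,[494,-191],loss='soft_l1')
    t=(abs(W[...,1]+190)<40)&(abs(W[...,0]-495)<40)&(W[...,2]>225)&(W[...,2]<255)
    print(f,len(Q),r.x.round(1),np.median(abs(r.fun)).round(2),'cap',t.sum(),np.median(W[t],0).round(1),W[t][:,2].max())
    s=(abs(W[...,1]+190)<110)&(W[...,0]>300)&(W[...,0]<420)&(W[...,2]>250)&(W[...,2]<440)
    if s.any(): print('screen max x',np.percentile(W[s][:,0],[50,99]),W[s][:,2].max())
p,R,s=pose(); print(s['joints'].round(2))
go([494,-191,330],0.0)
```

```text
w6 351 [ 496.1 -196. ] 0.28 cap 177 [ 497.6 -193.2  231.2] 246.73880598947554
screen max x [368.40302157 378.07185791] 373.71671112537865
w1 246 [ 495.8 -196. ] 0.36 cap 96 [ 496.5 -192.7  230.8] 245.1407029217501
screen max x [368.85569418 379.86105301] 384.770906120813
t6 45 [ 495.4 -193.8] 0.33 cap 45 [ 495.1 -192.4  231.9] 247.5911024276187
screen max x [369.54172147 383.11764619] 427.92001084699
[-0.16  0.09  1.4   0.    1.65  1.43]
shift [  9.2 149.1  18.9] turn [-0.     0.001 -0.015] gap 84.8 F [0.9 0.1 0.3] t 13.45
```

```bash
python3 -m crank '[[90,3,40,5,0,0,0],[90,6,80,10,0,0,0],[90,9,120,15,0,0,0],[90,11.7,153,30,0,0,-0.015],[90,11.7,153,60,0,0,-0.015],[90,11.7,153,90,0,0,-0.015],[90,11.7,153,90,0,0,-0.015]]'
python3 - <<'E'
from h import *
p,d,c=snap('wrist','w7')
W=cloud(d,c);m=(abs(W[...,1]+194)<30)&(abs(W[...,0]-496)<30)&(W[...,2]>225)&(W[...,2]<255)
print('cap',m.sum(),np.median(W[m],0),W[m][W[m][:,2]>240].mean(0))
go([496.5,-195,183],0)
E
```

```text
clock: 14.15
eef_pos: [495.4, -194.3, 255.1]
eef_rot: [-3.138, 0.007, 0.001]
wrist_force: [-0.6, 0.8, 0.6]
finger_gap: 84.6
finger_force: 0.0
cap 289 [ 498.8585236  -195.95218616  231.17616435] [ 497.27244273 -195.82958988  243.89105494]
shift [ 0.6  0.6 75. ] turn [-0.002  0.003  0.001] gap 84.5 F [ 0.3 -0.3  0.8] t 14.2
```

```bash
python3 -m crank '[[90,1,1.2,30,0,0,0],[90,1,1.2,60,0,0,0],[90,1,1.2,77,0,0,0],[90,1,1.2,77,0,0,0]]' 10
python3 -m crank '[[60,0,0,0,0,0,0],[45,0,0,0,0,0,0],[40,0,0,0,0,0,0],[25,0,0,0,0,0,0],[25,0,0,0,0,0,0],[25,0,0,0,0,0,0],[25,0,0,0,0,0,0],[25,0,0,0,0,0,0],[25,0,0,0,0,0,0]]' 10
```

```text
clock: 14.6
eef_pos: [497.3, -196.0, 181.9]
eef_rot: [-3.141, 0.002, 0.001]
wrist_force: [0.0, -0.0, 0.5]
finger_gap: 84.4
finger_force: 0.0
clock: 15.5
eef_pos: [497.1, -196.6, 182.4]
eef_rot: [-3.142, -0.0, -0.0]
wrist_force: [0.9, 0.4, 0.4]
finger_gap: 30.1
finger_force: 10.0
```

```bash
python3 -m crank '[[25,0,0,-10,0,0,0],[25,0,0,-40,0,0,0],[25,0,0,-75,0,0,0],[25,0,0,-110,0,0,0],[25,0,0,-140,0,0,0],[25,0,0,-160,0,0,0],[25,0,0,-160,0,0,0]]'
python3 - <<'E'
from h import *
p,d,c=snap('wrist','w8')
go([520,-90,342],0.6)
E
```

```text
clock: 16.2
eef_pos: [497.6, -196.8, 345.5]
eef_rot: [3.139, -0.004, -0.0]
wrist_force: [0.1, 0.3, -1.4]
finger_gap: 30.3
finger_force: 10.0
shift [  22.7 -106.7    1.1] turn [ 0.001 -0.001 -0.6  ] gap 30.2 F [-0.5 -0.  -1. ] t 16.25
```

View pics/w8.png

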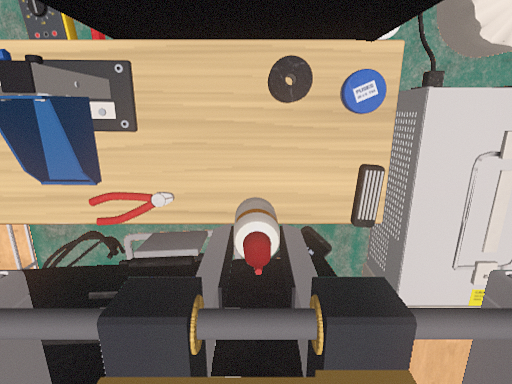

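```bash
python3 -m crank '[[25,3,-15,0,0,0,-0.11],[25,6,-30,0,0,0,-0.22],[25,9,-45,0,0,0,-0.33],[25,12,-60,0,0,0,-0.44],[25,15,-75,0,0,0,-0.55],[25,18,-90,0,0,0,-0.66],[25,21,-107,0,0,0,-0.78],[25,21,-107,0,0,0,-0.78]]'
python3 - <<'E'
from h import *
go([540,16,342],1.555)
E
```

```text
clock: 17.05
eef_pos: [518.0, -88.1, 340.9]
eef_rot: [-3.14, 0.001, 0.784]
wrist_force: [-0.1, 0.4, -1.2]
finger_gap: 30.3
finger_force: 10.0
shift [ 89.1 -58.2  -1. ] turn [-0.002  0.    -0.771] gap 30.3 F [-0.1  0.4 -1.2] t 17.05
```

```bash
python3 -m crank '[[25,11,-7,0,0,0,-0.11],[25,24,-15,0,0,0,-0.22],[25,38,-24,0,0,0,-0.33],[25,52,-34,0,0,0,-0.44],[25,68,-44,0,0,0,-0.55],[25,80,-52,0,0,0,-0.66],[25,89,-58,0,0,0,-0.77],[25,89,-58,0,0,0,-0.77],[25,89,-58,0,0,0,-0.77]]'
python3 - <<'E'
from h import *
p,d,c=snap('wrist','w9')
W=cloud(d,c);h=cv2.cvtColor(p,cv2.COLOR_RGB2HSV)
P,_,_=pose()
m=(abs(W[...,1]-P[1])<30)&(abs(W[...,0]-P[0])<30)&(((h[...,0]<8)|(h[...,0]>172))&(h[...,1]>120))
print('cap',m.sum(),np.percentile(W[m],[5,50,95],axis=0).round(1))
go([540,16,235.5],1.555)
E
```

```text
clock: 17.95
eef_pos: [540.5, 13.6, 341.6]
eef_rot: [-3.14, 0.0, 1.545]
wrist_force: [0.7, -1.1, -0.1]
finger_gap: 30.1
finger_force: 10.0
cap 843 [[534.2  11.5 374.5]
 [540.9  16.7 388.6]
 [547.2  20.6 403.1]]
shift [  2.5  -0.5 106.3] turn [-0.001  0.    -0.01 ] gap 30.3 F [-0.5  0.4  0.1] t 18.0
```

```bash
python3 -m crank '[[25,2,0,30,0,0,-0.01],[25,2,0,60,0,0,-0.01],[25,2,0,85,0,0,-0.01],[25,2,0,98,0,0,-0.01],[25,2,0,102,0,0,-0.01],[25,2,0,102,0,0,-0.01]]'
python3 -m crank '[[25,0,0,1,0,0,0],[25,0,0,2,0,0,0],[25,0,0,3,0,0,0],[25,0,0,3,0,0,0]]'
```

```text
clock: 18.6
eef_pos: [540.8, 15.9, 240.8]
eef_rot: [3.141, 0.0, 1.558]
wrist_force: [1.3, -0.5, 0.2]
finger_gap: 30.1
finger_force: 10.0
clock: 19.0
eef_pos: [540.7, 16.3, 237.5]
eef_rot: [3.141, -0.0, 1.56]
wrist_force: [-0.1, -0.5, 0.1]
finger_gap: 30.2
finger_force: 10.0
```

```bash
python3 -m crank '[[25,0,0,0.5,0,0,0],[25,0,0,1,0,0,0],[25,0,0,1.5,0,0,0],[25,0,0,1.5,0,0,0]]'
python3 -m crank '[[25,0,0,0.3,0,0,0],[25,0,0,0.6,0,0,0],[25,0,0,0.6,0,0,0]]'
```

```text
clock: 19.4
eef_pos: [540.7, 16.3, 235.8]
eef_rot: [-3.141, 0.0, 1.56]
wrist_force: [-0.0, -1.0, -1.3]
finger_gap: 30.5
finger_force: 10.0
clock: 19.7
eef_pos: [540.7, 16.2, 235.2]
eef_rot: [-3.142, -0.0, 1.56]
wrist_force: [0.2, -0.8, -1.6]
finger_gap: 30.0
finger_force: 10.0
```

```bash
python3 -m crank '[[25,0,0,0.3,0,0,0],[25,0,0,0.5,0,0,0],[25,0,0,0.5,0,0,0]]'
python3 -m crank '[[25,0,0,0.3,0,0,0],[25,0,0,0.5,0,0,0],[25,0,0,0.5,0,0,0]]'
```

```text
clock: 20.0
eef_pos: [540.7, 16.2, 234.7]
eef_rot: [-3.142, -0.0, 1.56]
wrist_force: [0.1, -0.3, -1.0]
finger_gap: 30.0
finger_force: 10.0
clock: 20.3
eef_pos: [540.7, 16.3, 234.2]
eef_rot: [-3.142, -0.0, 1.56]
wrist_force: [-0.4, -1.1, -1.0]
finger_gap: 30.1
finger_force: 10.0
```

```bash
python3 -m crank '[[25,0,0,0.3,0,0,0],[25,0,0,0.6,0,0,0],[25,0,0,0.6,0,0,0]]'
python3 -m crank '[[25,0,0,0.3,0,0,0],[25,0,0,0.6,0,0,0],[25,0,0,0.6,0,0,0]]'
```

```text
clock: 20.6
eef_pos: [540.7, 16.2, 233.9]
eef_rot: [3.141, 0.0, 1.56]
wrist_force: [-1.9, -0.4, 1.7]
finger_gap: 30.0
finger_force: 10.0
clock: 20.9
eef_pos: [540.8, 16.2, 233.6]
eef_rot: [3.141, 0.0, 1.56]
wrist_force: [-2.0, 0.8, 6.4]
finger_gap: 30.2
finger_force: 10.1
```

Contact made. Release gently and rise.

```bash
python3 -m crank '[[36,0,0,-0.8,0,0,0],[42,0,0,-0.8,0,0,0],[50,0,0,-0.8,0,0,0],[55,0,0,-0.8,0,0,0],[55,0,0,-0.8,0,0,0],[55,0,0,-0.8,0,0,0]]'
python3 -m crank '[[55,0,0,-20,0,0,0],[55,0,0,-50,0,0,0],[55,0,0,-90,0,0,0],[55,0,0,-130,0,0,0],[55,-30,0,-150,0,0,0],[55,-80,0,-150,0,0,0],[55,-120,0,-150,0,0,0],[55,-120,0,-150,0,0,0]]'
python3 - <<'E'
from h import *
p,d,c=snap('wrist','w10'); snap('scene','s10')
W=cloud(d,c);h=cv2.cvtColor(p,cv2.COLOR_RGB2HSV)
a=cv2.resize(load('s10')[0][120:270,210:350],None,fx=4,fy=4,interpolation=cv2.INTER_CUBIC); b=cv2.resize(p,None,fx=.0+0.5,fy=0.5)
cv2.imwrite('pics/f.png',np.hstack([a[:600,:540],cv2.copyMakeBorder(b,0,600-192,0,0,cv2.BORDER_CONSTANT)])[:,:796,::-1])
bl=(h[...,0]>100)&(h[...,0]<120)&(h[...,1]>110)&(W[...,0]>480)&(W[...,0]<600)&(abs(W[...,1]-16)<50)&(W[...,2]>180)
print('shelf top z',np.percentile(W[bl][:,2],[5,98]).round(1))
b=(abs(W[...,0]-541)<30)&(abs(W[...,1]-16)<26)&(W[...,2]>286)&(W[...,2]<305); print('cap tip',W[b].mean(0) if b.any() else '')
E
```

```text
clock: 21.5
eef_pos: [540.7, 16.3, 233.8]
eef_rot: [-3.141, -0.0, 1.56]
wrist_force: [0.2, -0.4, 0.8]
finger_gap: 51.4
finger_force: 0.0
clock: 22.3
eef_pos: [539.0, -107.6, 383.3]
eef_rot: [-3.141, 0.0, 1.556]
wrist_force: [-0.2, 0.8, -0.2]
finger_gap: 51.8
finger_force: 0.0
shelf top z [209.8 283.8]
cap tip [538.00972323  13.97016504 292.49180077]
```

View pics/f.png

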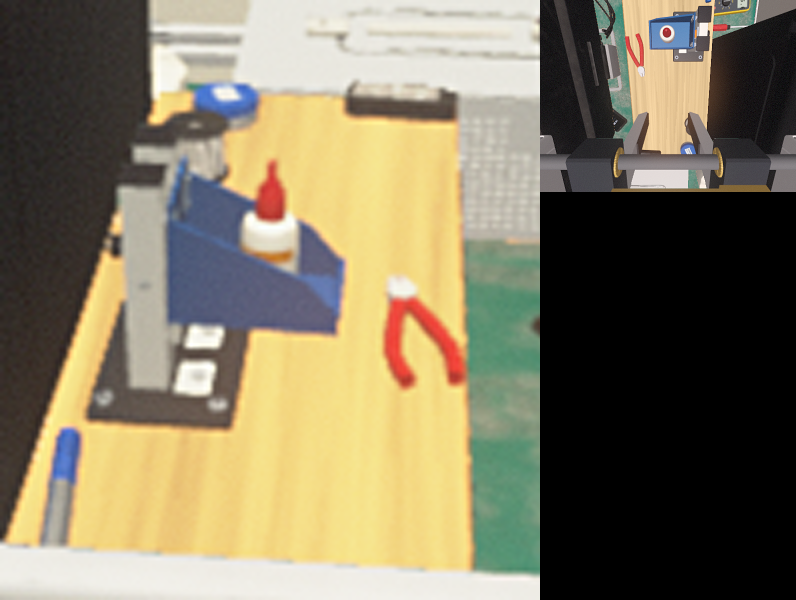

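The picture shows the shelf hanging level on the rack. The bottle is upright on it at about (270,220), and nothing else has moved.

```bash
python3 -c "
from cell import manip
print(manip.sign_off())"
```

```text
the job is handed in; nothing more can be done
None
```

The shelf is hooked in the top slots and pressed home: the push peaked near 15 N, then dropped off as the catch snapped out. The bottle stands upright on the shelf, released, and the job was handed in at about 22 s; the hand-in returned no verdict.

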